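# Roll the sealing bar of a reagent case home

### The job

The three-piece sealing bar along the edge of the large white reagent case stands proud of its channel. Take the two-wheel hand roller by its grip, set it down on one end of the bar and roll it firmly along to the other end without lifting it off partway, so that all three pieces sit flush with the case; press with the roller only, never with the gripper. Then stand the roller upright on its wheels on the counter and let go.

Things in the scene. Friction and masses are not known exactly. Their poses are not given: they have to be found in the camera images.
- roller: hand roller, 86 long (x, rolling way) x 46 wide (y) x 111 high, about 0.3 kg. Origin midway between the wheels, level with their undersides (0 as it stands); z up; same either way round. Two free black wheels, diameter 40, 36 wide, axles at x = -22 and 22. Aluminium frame, 12 to 49 high. Black grip at its middle, 30 (x) x 26 (y), 49 to 105 high, cap 36 x 30 above; pinch across y.
- bar_a: one end piece of the large white case's grey sealing bar, 60 long (x) x 23 wide. Origin: centre of its top face, z up. Slides only down, with 6 N friction, and stays put: top at 66 height as found, 60 when flush with the case top (firm stop). Centre 62.5 from the middle piece's, on its -x side. A smaller case (130 long, 40 high) with a flush inlay is not meant.
- bar_m: middle piece of the large white case's grey sealing bar, 60 long (x) x 23 wide. Origin: centre of its top face, z up. Slides only down, with 6 N friction, and stays put: top at 66 height as found, 60 when flush with the case top (firm stop). The fixed case, 220 x 110 x 60 high, is centred 30 to the -y side of this point; the bar lies in a channel between the flat deck and a 12 wide lip at the +y edge.
- bar_b: other end piece of the large white case's grey sealing bar, 60 long (x) x 23 wide. Origin: centre of its top face, z up. Slides only down, with 6 N friction, and stays put: top at 66 height as found, 60 when flush with the case top (firm stop). Centre 62.5 from the middle piece's, on its +x side.
Mind the look-alikes: they are no part of the job. Leave any blue or orange look-alike of the roller alone.

How it is judged (in metres and radians):
On the way, in this order (a step that is already met when the one before it is completed fails the run):
1. the roller, lying along the bar, has pressed one end piece home while the other end still stands proud (angle between the x axis of roller and the x axis of bar_m, either way round below 0.3 rad and ((height (world z) of bar_a below 0.0625 m and height (world z) of bar_b above 0.0625 m and horizontal distance between roller and bar_a below 0.045 m) or (height (world z) of bar_b below 0.0625 m and height (world z) of bar_a above 0.0625 m and horizontal distance between roller and bar_b below 0.045 m))), for 0.05 s.
2. all three pieces are home and the roller, still along the bar, is at an end piece (angle between the x axis of roller and the x axis of bar_m, either way round below 0.3 rad and height (world z) of each of bar_a, bar_m, bar_b below 0.0625 m and (horizontal distance between roller and bar_a below 0.045 m or horizontal distance between roller and bar_b below 0.045 m) and height (world z) of roller below 0.085 m), for 0.05 s.
At the end, for the whole second after the job is handed in: The tops of all three pieces are within 2.5 mm of flush (less than 62.5 mm above the counter), and the roller stands at rest on its wheels on the counter, within 10 degrees of upright, released (height (world z) of each of bar_a, bar_m, bar_b below 0.0625 m and height (world z) of roller below 0.01 m and angle between roller's own z axis and vertical below 0.17 rad and linear speed of roller below 0.02 m/s); the robot touches nothing.
It fails at once if the roller is lifted more than 25 mm off the case's top while an end piece is home and the bar is not finished (height (world z) of any of bar_a, bar_b below 0.0625 m and not (height (world z) of each of bar_a, bar_m, bar_b below 0.0625 m) and height (world z) of roller above 0.085 m).
It fails at once if the gripper presses the bar (contact force between any of the fingers, the arm and bar_a above 1 N or contact force between any of the fingers, the arm and bar_m above 1 N or contact force between any of the fingers, the arm and bar_b above 1 N).
It also fails if it takes over 51 s, if anything falls off the work surface, if the arm or the gripper's body presses on something with over 40 N, if the wrist force passes 120 N, or if a joint passes its speed limit or range.

### The arm

A 6-joint arm with a two-finger parallel gripper is mounted at the origin on the work surface. World frame = base frame: x ahead of the robot, y to its left, z up, the work surface at z = 0. Lengths are in mm, angles in degrees, forces in N, time in s.
With the tool pointing down it reaches from about 300 to 850 mm from the base axis. Payload 4.2 kg.
Tool frame: the origin (TCP) lies midway between the tips of the shut fingers; the grasp point (between the pads) lies 19 mm behind it (env.grip_point_offset is the distance from the TCP to the grasp point, in mm); z points along the fingers, x is the direction in which the jaws open and shut, and the axes are right-handed (so a half turn about z gives the same grasp; the last joint's range is limited). The gripper opens to 91 mm and grips with 3 to 60 N. Pads are 32 mm wide; open, the fingers measure 118 mm over their backs; the gripper's body (76 mm by 178 mm) begins 60 mm behind the grasp point.
Start: joints at [-67.208, 18.312, 89.639, -0, 72.044, -1.146], TCP at [233.312, -525.556, 213.976] pointing down, gripper open.
Joint ranges: [-177.97, 177.97], [-48.28, 115.42], [12.27, 149.76], [-77.06, 257.06], [2.81, 150.46], [-146.56, 146.56]. Speed limits (degrees/s): [147.25, 147.25, 180, 180, 180, 180].

### API

Orientations are given as [roll, pitch, yaw] about the fixed x, y, z axes, in that order (R = Rz(yaw) Ry(pitch) Rx(roll)).
In Python, from workcell import env gives the robot as it stands.
- The arm moves only by the shell command python3 -m pendant 'ROWS' [FORCE]. ROWS is JSON, a list of rows, each an object with "xyz": the shift along the tool's x, y, z in m, a list of three; "roll": the turn about the tool's z in degrees; "jaw": the closure, from 0 (fully open) to 1 (shut). A call has exactly 8 rows; each row is the pose to reach, as a shift and turn from the pose commanded when the call began, along the tool's axes at that moment; what a row does not reach only later rows make up. A row lasts 1/8 s, in which the tool goes at most 62.5 mm and 10.7 degrees, less where a joint would pass 70% of its speed; a pose out of reach is approached as far as the arm can. A call with a gripper value outside its range is refused whole. The fingers move at their own pace and stop on an object; FORCE is the grip in N (left out, the last holds). Time passes only in rows, so rows that repeat a pose let the fingers close, or fill a call up. It gives the time, the measured TCP pose, the force and the opening at its end, in the units of the state.
- env.state(): the state, without advancing time (a new reading comes with each control period).
- env.grab_frame(name): name is "scene" or "top" or "wrist"; returns (picture, depth): 400x640x3 uint8, blue, green, red; 400x640 float32, mm along the optical axis (not along the pixel's ray), 0 where there is no reading.
- env.camera_params(name): a dict with "camera_matrix" (3x3 intrinsics, pixels), "cam_to_world" (4x4, takes a point from camera to world coordinates); the wrist camera has in their place "hand_eye" (4x4, takes a point from camera to tool coordinates, whose origin is the TCP and whose axes are the tool frame's). Camera axes: x right, y up, looking along -z (the intrinsics and any distortion apply to the point x, -y, -z); pixel columns grow to the right and rows downward; lengths in mm; the calibration is good to about 2 mm. A picture is of the moment at which its call begins: read the wrist's pose just before it. camera_params takes no time and is no camera call.
- env.job_done(): hands the job in, once; it reports no verdict.
The state is a dict: "time_s": time; "qpos": joint angles; "qvel": joint speeds; "effort": joint torques, N m; "ee_pos": TCP position; "ee_rot": TCP orientation; "force": force on the tool from outside, world axes, zero at the start; "torque": the same for the moment, N m; "gripper_width": finger opening in mm.
Only numpy, scipy, OpenCV 4.12 (cv2) and the standard library are available. Lean on these libraries where they do the work, as an engineer would, in place of code of your own. Each camera call takes 0.05 s, during which the arm holds its last target. There are 200 camera calls.

## Working session

There is one attempt and no reset: what is moved stays moved. The work goes in short steps, Python scripts to look and compute and a shell command to move; the robot and the scene stay as the last step left them, time stands still between calls to the robot, and variables do not carry over. Pictures are saved under pics/ and viewed, about 8 in all and at most 12, crops included, and the job is handed in when it is done.

```bash
ls; mkdir -p pics; cat > h.py <<'E'
import numpy as np,cv2
from workcell import env
def grab(n):
    s=env.state(); im,d=env.grab_frame(n); return s,im,d
def cloud(n,d,s=None):
    p=env.camera_params(n);K=np.array(p["camera_matrix"])
    v,u=np.mgrid[0:400,0:640]
    uv=np.stack([u,v],-1).reshape(-1,1,2).astype(float)
    dist=p.get("distortion",p.get("dist_coeffs"))
    xy=cv2.undistortPoints(uv,K,None if dist is None else np.array(dist)).reshape(400,640,2)
    P=np.stack([xy[...,0]*d,-xy[...,1]*d,-d,np.ones_like(d)],-1)
    if n=="wrist":
        from scipy.spatial.transform import Rotation as R
        T=np.eye(4);T[:3,:3]=R.from_euler('xyz',s["ee_rot"],degrees=True).as_matrix();T[:3,3]=s["ee_pos"]
        T=T@np.array(p["hand_eye"])
    else: T=np.array(p["cam_to_world"])
    W=(P@T.T)[...,:3]; W[d==0]=np.nan; return W
E
python3 - <<'E'
from h import *
print(env.state()); print(env.camera_params("top")); 
for n in("top","scene"):
    s,im,d=grab(n); cv2.imwrite(f"pics/{n}0.png",im); np.save(f"{n}0.npy",cloud(n,d,s))
E
```

```text
pics
{'time_s': 0.0, 'qpos': array([-6.72074608e+01,  1.83524047e+01,  8.97059945e+01,  5.41706758e-04,
        7.20456623e+01, -1.14602488e+00]), 'qvel': array([-0.08258082,  0.01208857,  0.03054559,  0.04261596,  0.05668264,
        0.04636022]), 'effort': array([-3.13318553e-03, -4.12461233e+01, -2.31974369e+01,  7.25578750e-02,
        4.59216011e-02, -1.37248207e-04]), 'ee_pos': array([ 233.1140563 , -525.06541549,  213.11543569]), 'ee_rot': array([-1.79997404e+02,  1.04030445e-01, -6.60616011e+01]), 'force': array([0.76536179, 0.35317868, 0.16444243]), 'torque': array([ 0.03031805, -0.04104747, -0.00188364]), 'gripper_width': 90.96382277011939}
{'camera_matrix': array([[419.07207602,   0.        , 318.98528611],
       [  0.        , 419.07207602, 197.14217853],
       [  0.        ,   0.        ,   1.        ]]), 'cam_to_world': array([[-8.24287551e-03,  9.92894653e-01, -1.18710841e-01,
         3.74639638e+02],
       [-9.99940905e-01, -7.34288306e-03,  8.01678313e-03,
        -5.23913638e+01],
       [ 7.08814127e-03,  1.18769907e-01,  9.92896504e-01,
         9.70156234e+02],
       [ 0.00000000e+00,  0.00000000e+00,  0.00000000e+00,
         1.00000000e+00]])}
```

View pics/top0.png

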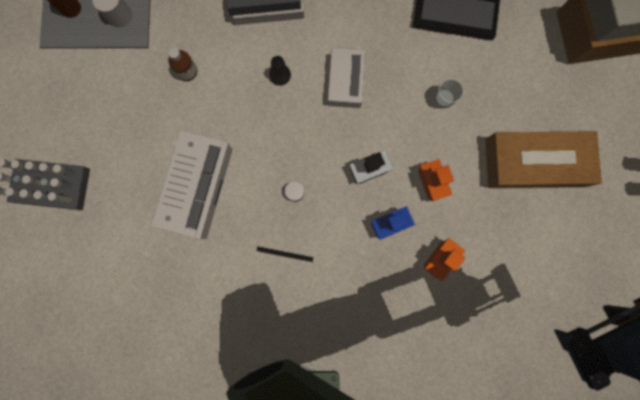

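View pics/scene0.png

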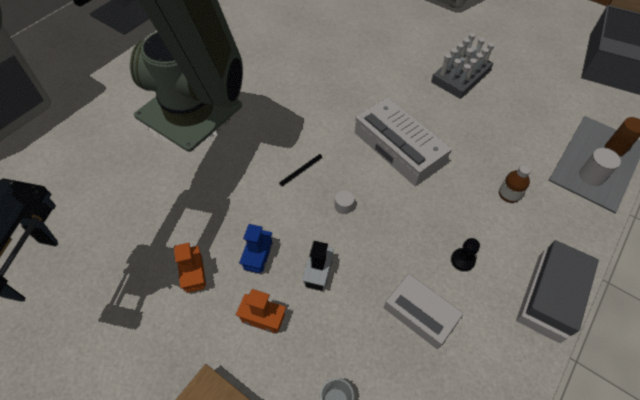

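The top view shows the roller (aluminium with a black grip) at about (371,166), with blue and orange look-alikes at (392,222), (436,180) and (445,259). The large white case is at (192,185), and its grey bar runs from about (215,148) to (194,205).

```bash
python3 - <<'E'
from h import *
W=np.load("top0.npy"); im=cv2.imread("pics/top0.png")
def stat(sel,name):
    P=W[sel];P=P[~np.isnan(P[:,0])]
    r=cv2.minAreaRect(P[:,:2].astype(np.float32)); print(name,len(P),P.mean(0).round(1),np.percentile(P[:,2],[5,50,95]).round(1),np.round(r[0],1),np.round(r[1],1),round(r[2],1))
    b=cv2.boxPoints(r); print(b.round(0).tolist())
v,u=np.mgrid[0:400,0:640]
box=lambda a,b,c,d:(u>=a)&(u<=b)&(v>=c)&(v<=d)
Z=W[...,2]
g=im.mean(-1)
case=box(140,240,120,250)
stat(case&(Z>50)&(Z<75),"case")
stat(case&(Z>50)&(Z<75)&(g<115),"bar")
ro=box(340,400,140,192)
stat(ro&(Z>90),"cap"); stat(ro&(Z>30)&(Z<56),"frame"); stat(ro&(Z>15),"all")
stat(box(270,300,330,331),"tbl")
stat(box(300,330,210,230),"counter")
b=im[120:250,140:240]; c=im[135:200,335:405]
out=np.zeros((600,800,3),np.uint8)
A=cv2.resize(b,None,fx=4.5,fy=4.5); B=cv2.resize(c,None,fx=5,fy=5)
out[:A.shape[0],:A.shape[1]]=A; out[:B.shape[0],450:800]=B; cv2.imwrite("pics/crop.png",out)
E
```

```text
case 5042 [513.6 223.6  60.4] [56.6 59.9 66.4] [515.6 224.4] [111.8 220.6] 74.7
[[394.0, 200.0], [607.0, 141.0], [637.0, 249.0], [424.0, 307.0]]
bar 1092 [507.1 193.6  63.6] [54.2 64.7 67.9] [511.7 210.1] [ 82.7 206.8] 74.5
[[401.0, 198.0], [600.0, 143.0], [622.0, 222.0], [423.0, 278.0]]
cap 246 [ 552.7 -174.9  109.7] [107.3 109.7 112.5] [ 552.9 -175.5] [29.9 35.9] 20.5
[[533.0, -164.0], [545.0, -198.0], [573.0, -187.0], [561.0, -153.0]]
frame 523 [ 546.9 -171.5   47.6] [44.7 47.9 50.7] [ 552.8 -175.3] [46.2 86.5] 21.6
[[515.0, -144.0], [547.0, -224.0], [590.0, -207.0], [558.0, -127.0]]
all 860 [ 547.7 -171.9   65.6] [ 30.6  48.8 111.4] [ 552.5 -175.4] [46.9 86.5] 21.6
[[515.0, -144.0], [547.0, -224.0], [590.0, -207.0], [558.0, -127.0]]
tbl 61 [189.7  18.3  -0.2] [-2.7 -0.2  2.8] [189.6  18.7] [67.6  3.1] 89.8
[[188.0, -15.0], [191.0, -15.0], [191.0, 53.0], [188.0, 53.0]]
counter 647 [437.5 -50.5  -0.8] [-3.7 -0.8  2. ] [437.6 -50.6] [70.  46.9] 89.4
[[414.0, -85.0], [461.0, -86.0], [461.0, -16.0], [415.0, -15.0]]
```

View pics/crop.png

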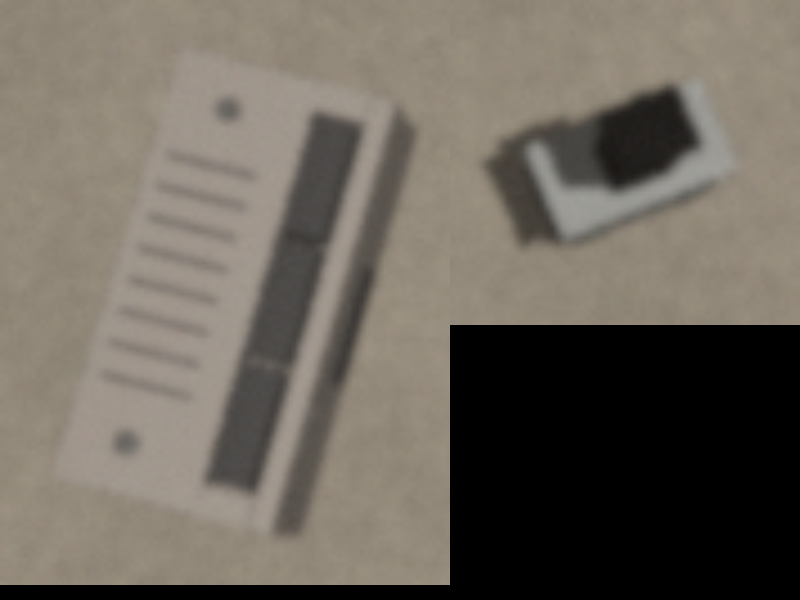

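```bash
python3 -m pendant '[{"xyz":[-0.024,-0.054,0],"roll":-10,"jaw":0},{"xyz":[-0.048,-0.108,0],"roll":-20,"jaw":0},{"xyz":[-0.072,-0.163,0],"roll":-30,"jaw":0},{"xyz":[-0.096,-0.217,0],"roll":-40,"jaw":0},{"xyz":[-0.120,-0.271,0],"roll":-50,"jaw":0},{"xyz":[-0.144,-0.325,0],"roll":-60,"jaw":0},{"xyz":[-0.168,-0.379,0],"roll":-70,"jaw":0},{"xyz":[-0.1904,-0.4341,0],"roll":-80,"jaw":0}]'
python3 - <<'E'
from h import *
W=np.load("top0.npy"); im=cv2.imread("pics/top0.png")
Z=W[...,2];v,u=np.mgrid[0:400,0:640]
s=(u>140)&(u<240)&(v>120)&(v<250)&(Z>55)&(Z<72)&(im.mean(-1)<95)
n,l,st,c=cv2.connectedComponentsWithStats(s.astype(np.uint8))
for i in range(1,n):
    if st[i,4]>30:
        P=W[l==i]; r=cv2.minAreaRect(P[:,:2].astype(np.float32)); print(st[i,4],np.median(P[:,2]),P.mean(0),r)
print(env.state()['qpos'])
E
```

```text
time_s: 1.1
ee_pos: [553.6, -173.7, 213.6]
ee_rot: [-180.0, 0.0, 14.3]
force: [0.3, 0.5, 0.1]
gripper_width: 91.5
882 65.12276887511956 [507.14264783 193.349946    64.70911594] ((509.3460693359375, 193.1451416015625), (23.656326293945312, 185.3535614013672), 75.00993347167969)
[-1.85466145e+01  1.88170075e+01  8.89391046e+01 -1.87570373e-02
  7.22748429e+01 -3.28190650e+01]
```

```bash
python3 -m pendant '[{"xyz":[0,0,0],"roll":-7.5,"jaw":0},{"xyz":[0,0,0.025],"roll":-7.5,"jaw":0},{"xyz":[0,0,0.050],"roll":-7.5,"jaw":0},{"xyz":[0,0,0.075],"roll":-7.5,"jaw":0},{"xyz":[0,0,0.080],"roll":-7.5,"jaw":0},{"xyz":[0,0,0.080],"roll":-7.5,"jaw":0},{"xyz":[0,0,0.080],"roll":-7.5,"jaw":0},{"xyz":[0,0,0.080],"roll":-7.5,"jaw":0}]' 60
python3 - <<'E'
from h import *
s,im,d=grab("wrist"); cv2.imwrite("pics/w1.png",im)
W=cloud("wrist",d,s); Z=W[...,2]
for a,b in((100,125),(38,56)):
    m=(Z>a)&(Z<b)&(np.hypot(W[...,0]-553,W[...,1]+175)<55)
    P=W[m]; print(len(P),np.median(P[:,2]) if len(P) else 0,cv2.minAreaRect(P[:,:2].astype(np.float32)) if len(P)>5 else '')
E
```

```text
time_s: 2.1
ee_pos: [553.3, -175.6, 134.9]
ee_rot: [179.9, -0.1, 21.4]
force: [-0.3, 0.4, -0.6]
gripper_width: 91.1
2006 110.18600296558775 ((553.3819580078125, -176.98577880859375), (29.823030471801758, 36.31324005126953), 21.141845703125)
2361 48.25039053968584 ((553.4566650390625, -176.8648681640625), (45.94276809692383, 85.56150817871094), 21.902650833129883)
```

View pics/w1.png

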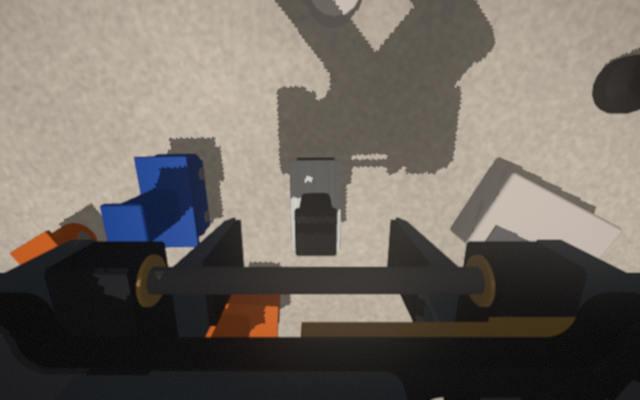

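The wrist view shows the roller between the open fingers at about (317,225), within 1 mm of where I expected it. I'll go down and close the gripper.

```bash
python3 -m pendant '[{"xyz":[0,0.001,0.030],"roll":0,"jaw":0},{"xyz":[0,0.001,0.060],"roll":0,"jaw":0},{"xyz":[0,0.001,0.077],"roll":0,"jaw":0},{"xyz":[0,0.001,0.077],"roll":0,"jaw":0},{"xyz":[0,0.001,0.077],"roll":0,"jaw":1},{"xyz":[0,0.001,0.077],"roll":0,"jaw":1},{"xyz":[0,0.001,0.077],"roll":0,"jaw":1},{"xyz":[0,0.001,0.077],"roll":0,"jaw":1}]' 60
python3 -m pendant '[{"xyz":[0,0,0],"roll":0,"jaw":1},{"xyz":[0,0,0],"roll":0,"jaw":1},{"xyz":[0,0,-0.03],"roll":0,"jaw":1},{"xyz":[0,0,-0.07],"roll":0,"jaw":1},{"xyz":[0,0,-0.110],"roll":0,"jaw":1},{"xyz":[0,0,-0.110],"roll":0,"jaw":1},{"xyz":[0,0,-0.110],"roll":0,"jaw":1},{"xyz":[0,0,-0.110],"roll":0,"jaw":1}]' 60
```

```text
time_s: 3.15
ee_pos: [553.4, -176.4, 57.4]
ee_rot: [180.0, -0.0, 21.4]
force: [-0.5, -0.4, 0.3]
gripper_width: 54.4
time_s: 4.15
ee_pos: [551.9, -175.9, 164.6]
ee_rot: [-179.8, 0.2, 21.4]
force: [-1.5, 0.6, -3.4]
gripper_width: 29.5
```

```bash
python3 - <<'E'
from h import *
s,im,d=grab("wrist"); cv2.imwrite("pics/w2.png",im[100:300,200:440])
W=cloud("wrist",d,s); Z=W[...,2]; print(s['ee_pos'],s['gripper_width'],s['force'])
tz=s['ee_pos'][2]
near=np.hypot(W[...,0]-552,W[...,1]+176)<60
print(np.histogram(Z[near],bins=np.arange(-5,260,10)))
for a,b in((tz+30,tz+70),(tz-50,tz+6)):
    m=(Z>a)&(Z<b)&near&(np.indices(Z.shape)[0]<250)
    P=W[m]; print(len(P),np.percentile(P[:,2],[10,50,90]) if len(P) else 0,cv2.minAreaRect(P[:,:2].astype(np.float32)) if len(P)>5 else '')
E
```

```text
[ 551.85146592 -175.8706183   164.58372089] 29.508016169179005 [-1.47234004  0.57448495 -3.37916947]
(array([4076,    0,    0,    0,    0,    0,    0,    0,    0,    0,    0,
          0,  171,   75,   45, 3235,  233,  478,  622,  692,  581, 2954,
        988,  246,  274, 1978]), array([ -5,   5,  15,  25,  35,  45,  55,  65,  75,  85,  95, 105, 115,
       125, 135, 145, 155, 165, 175, 185, 195, 205, 215, 225, 235, 245,
       255]))
689 [195.48726135 201.55977192 208.24218422] ((545.5697021484375, -161.7185821533203), (52.22980499267578, 7.892892837524414), 21.522064208984375)
4023 [146.04123673 147.42629206 159.49854327] ((546.2230834960938, -160.9376983642578), (47.22537612915039, 49.056156158447266), 21.464454650878906)
```

View pics/w2.png

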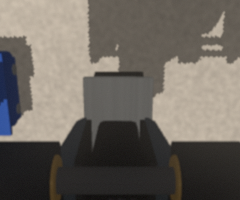

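The frame top sits 17 mm below the TCP, where it should be 8 mm. I lifted before the fingers had closed, so they caught the cap. I'll set the roller down and grip it again.

```bash
python3 -m pendant '[{"xyz":[0,0,0.03],"roll":0,"jaw":1},{"xyz":[0,0,0.06],"roll":0,"jaw":1},{"xyz":[0,0,0.085],"roll":0,"jaw":1},{"xyz":[0,0,0.095],"roll":0,"jaw":1},{"xyz":[0,0,0.101],"roll":0,"jaw":1},{"xyz":[0,0,0.101],"roll":0,"jaw":1},{"xyz":[0,0,0.101],"roll":0,"jaw":0.4},{"xyz":[0,0,0.101],"roll":0,"jaw":0.4}]' 60
python3 -m pendant '[{"xyz":[0,0,0],"roll":0,"jaw":0.4},{"xyz":[0,0,0.011],"roll":0,"jaw":0.4},{"xyz":[0,0,0.011],"roll":0,"jaw":0.4},{"xyz":[0,0,0.011],"roll":0,"jaw":1},{"xyz":[0,0,0.011],"roll":0,"jaw":1},{"xyz":[0,0,0.011],"roll":0,"jaw":1},{"xyz":[0,0,0.011],"roll":0,"jaw":1},{"xyz":[0,0,0.011],"roll":0,"jaw":1}]' 60
python3 -m pendant '[{"xyz":[0,0,0],"roll":0,"jaw":1},{"xyz":[0,0,0],"roll":0,"jaw":1},{"xyz":[0,0,0],"roll":0,"jaw":1},{"xyz":[0,0,0],"roll":0,"jaw":1},{"xyz":[0,0,-0.03],"roll":0,"jaw":1},{"xyz":[0,0,-0.06],"roll":0,"jaw":1},{"xyz":[0,0,-0.100],"roll":0,"jaw":1},{"xyz":[0,0,-0.100],"roll":0,"jaw":1}]' 60
python3 - <<'E'
from h import *
s,im,d=grab("wrist")
W=cloud("wrist",d,s); Z=W[...,2]; tz=s['ee_pos'][2]; print(tz,s['gripper_width'],s['force'],s['ee_rot'])
m=(np.abs(Z-tz+8)<12)&(np.hypot(W[...,0]-s['ee_pos'][0],W[...,1]-s['ee_pos'][1])<60)&(np.indices(Z.shape)[0]<215)
P=W[m]; print(len(P),np.percentile(P[:,2],[10,50,90])-tz)
A=np.c_[P[:,:2]-P[:,:2].mean(0),np.ones(len(P))]
k=np.abs(P[:,2]-np.median(P[:,2]))<4; print(np.linalg.lstsq(A[k],P[k,2],rcond=None)[0], cv2.minAreaRect(P[k,:2].astype(np.float32)))
E
```

```text
time_s: 5.2
ee_pos: [554.0, -176.6, 67.1]
ee_rot: [179.9, -0.1, 21.4]
force: [0.5, 0.1, 0.1]
gripper_width: 46.3
time_s: 6.2
ee_pos: [553.5, -176.4, 55.2]
ee_rot: [180.0, -0.0, 21.4]
force: [1.2, 0.2, 1.0]
gripper_width: 28.9
time_s: 7.2
ee_pos: [554.2, -176.8, 156.9]
ee_rot: [179.8, -0.2, 21.4]
force: [0.9, -0.3, -3.6]
gripper_width: 29.5
156.86960384037718 29.478965541766367 [ 0.87533071 -0.32389337 -3.62677303] [179.82351349  -0.18106849  21.44116156]
2570 [-7.72801351 -6.68293197 -5.72662569]
[ 3.43602482e-02 -7.10878854e-03  1.50140536e+02] ((544.4273681640625, -149.42198181152344), (46.047183990478516, 22.057781219482422), 22.126323699951172)
```

```bash
python3 -m pendant '[{"xyz":[0.010,-0.022,0],"roll":-4,"jaw":1},{"xyz":[0.032,-0.070,0],"roll":-11,"jaw":1},{"xyz":[0.055,-0.120,0],"roll":-20,"jaw":1},{"xyz":[0.080,-0.174,0],"roll":-29,"jaw":1},{"xyz":[0.104,-0.227,0],"roll":-38,"jaw":1},{"xyz":[0.126,-0.275,0],"roll":-46,"jaw":1},{"xyz":[0.142,-0.309,0],"roll":-51,"jaw":1},{"xyz":[0.1475,-0.3213,0],"roll":-53.4,"jaw":1}]'
python3 -m pendant '[{"xyz":[0,0,0],"roll":0,"jaw":1},{"xyz":[0,0,0],"roll":0,"jaw":1},{"xyz":[0,0,0],"roll":0,"jaw":1},{"xyz":[0,0,0],"roll":0,"jaw":1},{"xyz":[0,0,0],"roll":0,"jaw":1},{"xyz":[0,0,0],"roll":0,"jaw":1},{"xyz":[0,0,0],"roll":0,"jaw":1},{"xyz":[0,0,0],"roll":0,"jaw":1}]'
python3 - <<'E'
from h import *
s,im,d=grab("wrist"); cv2.imwrite("pics/w3.png",im)
W=cloud("wrist",d,s); Z=W[...,2]; ee=s['ee_pos']; print(ee,s['force'],s['ee_rot'])
rows=np.indices(Z.shape)[0]
near=np.hypot(W[...,0]-ee[0],W[...,1]-ee[1])<60
m=(np.abs(Z-ee[2]+7)<6)&near&(rows<225); P=W[m]; print("frame",cv2.minAreaRect(P[:,:2].astype(np.float32)),np.median(P[:,2]))
m=(Z>50)&(Z<75)&(im.mean(-1)<110)&(rows<225); 
n,l,st,c=cv2.connectedComponentsWithStats(m.astype(np.uint8))
for i in range(1,n):
    if st[i,4]>200: P=W[l==i]; print(st[i],np.median(P[:,2]),cv2.minAreaRect(P[:,:2].astype(np.float32)))
E
```

```text
time_s: 8.25
ee_pos: [571.2, 178.2, 151.9]
ee_rot: [-179.7, 0.2, 75.1]
force: [-0.1, 0.2, -4.0]
gripper_width: 28.9
time_s: 9.25
ee_pos: [573.0, 176.7, 154.9]
ee_rot: [180.0, 0.0, 74.8]
force: [-0.2, 0.6, -2.7]
gripper_width: 29.0
[573.02507063 176.70894199 154.93309877] [-0.20449473  0.59166568 -2.66893527] [1.79996291e+02 2.68582566e-03 7.48425570e+01]
frame ((548.3541870117188, 185.37408447265625), (45.99064636230469, 28.894210815429688), 75.03246307373047) 148.3268988017458
[  298     0   124   225 15404] 59.3861996324639 ((512.1144409179688, 230.02145385742188), (98.93402099609375, 188.10276794433594), 74.85144805908203)
[300  93  29  71 743] 65.00434796045624 ((507.3371276855469, 193.08505249023438), (24.343860626220703, 58.611114501953125), 74.56636047363281)
[302 165  26   9 228] 64.83999126579025 ((541.6879272460938, 184.96022033691406), (22.74414825439453, 5.89216423034668), 75.14186096191406)
```

View pics/w3.png

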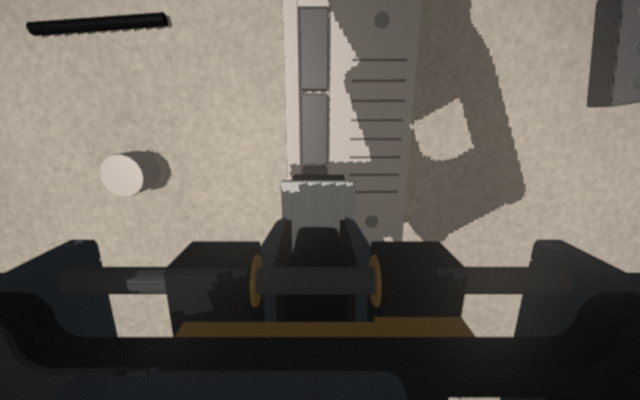

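The wrist view shows the roller lined up over the bar, with the middle and far pieces at about (315,130) and (315,45) and the frame at (317,205). It sits about 2 mm off the bar axis, which I'll correct while lowering.

```bash
python3 -m pendant '[{"xyz":[-0.002,-0.002,0.010],"roll":0,"jaw":1},{"xyz":[-0.002,-0.002,0.022],"roll":0,"jaw":1},{"xyz":[-0.002,-0.002,0.030],"roll":0,"jaw":1},{"xyz":[-0.002,-0.002,0.033],"roll":0,"jaw":1},{"xyz":[-0.002,-0.002,0.036],"roll":0,"jaw":1},{"xyz":[-0.002,-0.002,0.038],"roll":0,"jaw":1},{"xyz":[-0.002,-0.002,0.040],"roll":0,"jaw":1},{"xyz":[-0.002,-0.002,0.040],"roll":0,"jaw":1}]' 60
```

```text
time_s: 10.3
ee_pos: [570.9, 175.2, 115.2]
ee_rot: [179.9, -0.0, 74.8]
force: [-1.0, -1.4, 1.5]
gripper_width: 29.6
```

```bash
python3 -m pendant '[{"xyz":[0,0,0.001],"roll":0,"jaw":1},{"xyz":[0,0,0.002],"roll":0,"jaw":1},{"xyz":[0,0,0.003],"roll":0,"jaw":1},{"xyz":[0,0,0.004],"roll":0,"jaw":1},{"xyz":[0,0,0.004],"roll":0,"jaw":1},{"xyz":[0,0,0.004],"roll":0,"jaw":1},{"xyz":[0,0,0.004],"roll":0,"jaw":1},{"xyz":[0,0,0.004],"roll":0,"jaw":1}]' 60
python3 - <<'E'
from h import *
s,im,d=grab("wrist"); W=cloud("wrist",d,s); Z=W[...,2]; ee=s['ee_pos']; print(ee,s['force'])
rows=np.indices(Z.shape)[0]
near=np.hypot(W[...,0]-ee[0],W[...,1]-ee[1])<60
m=(np.abs(Z-108)<7)&near&(rows<225); P=W[m];k=np.abs(P[:,2]-np.median(P[:,2]))<4;P=P[k]
r=cv2.minAreaRect(P[:,:2].astype(np.float32));print("frame",r,np.median(P[:,2]))
A=np.c_[(P[:,:2]-P[:,:2].mean(0))@np.array([.965,-.262]),np.ones(len(P))];print(np.linalg.lstsq(A,P[:,2],rcond=None)[0])
s,im,d=grab("scene"); cv2.imwrite("pics/s2.png",cv2.resize(im[20:220,300:500],None,fx=3,fy=3,interpolation=2))
E
```

```text
time_s: 11.3
ee_pos: [572.9, 175.3, 114.8]
ee_rot: [179.6, -0.1, 74.9]
force: [-1.5, -2.4, 16.2]
gripper_width: 29.1
[572.93491535 175.3281391  114.75498601] [-1.49500966 -2.40881431 16.2034737 ]
frame ((547.95361328125, 183.41831970214844), (45.89781188964844, 29.168115615844727), 75.20612335205078) 108.15801873067659
[1.15990454e-02 1.08124534e+02]
```

View pics/s2.png

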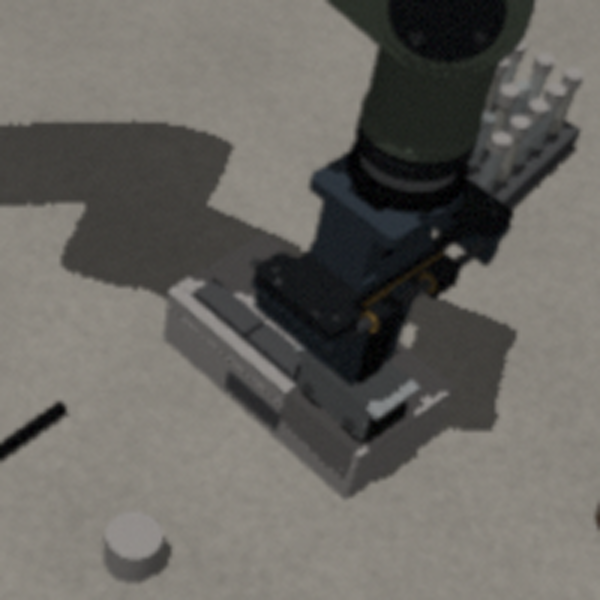

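The frame top at 108 puts the wheels at about 60 mm, and 16 N of force confirms the end piece is on its stop. The other pieces still stand proud. I'll press a bit harder and roll.

```bash
python3 -m pendant '[{"xyz":[0,0,0.002],"roll":0,"jaw":1},{"xyz":[0,0,0.004],"roll":0,"jaw":1},{"xyz":[0,-0.005,0.004],"roll":0,"jaw":1},{"xyz":[0,-0.010,0.004],"roll":0,"jaw":1},{"xyz":[0,-0.015,0.004],"roll":0,"jaw":1},{"xyz":[0,-0.020,0.004],"roll":0,"jaw":1},{"xyz":[0,-0.025,0.004],"roll":0,"jaw":1},{"xyz":[0,-0.030,0.004],"roll":0,"jaw":1}]' 60
```

```text
time_s: 12.4
ee_pos: [547.7, 183.3, 114.3]
ee_rot: [179.1, -0.3, 74.9]
force: [0.0, -5.6, 30.8]
gripper_width: 28.9
```

```bash
python3 -m pendant '[{"xyz":[0,-0.006,0],"roll":0,"jaw":1},{"xyz":[0,-0.012,0],"roll":0,"jaw":1},{"xyz":[0,-0.018,0],"roll":0,"jaw":1},{"xyz":[0,-0.024,0],"roll":0,"jaw":1},{"xyz":[0,-0.030,0],"roll":0,"jaw":1},{"xyz":[0,-0.036,0],"roll":0,"jaw":1},{"xyz":[0,-0.042,0],"roll":0,"jaw":1},{"xyz":[0,-0.048,0],"roll":0,"jaw":1}]' 60
```

```text
time_s: 13.4
ee_pos: [504.0, 195.9, 114.6]
ee_rot: [178.8, -0.4, 75.0]
force: [6.7, -7.9, 28.9]
gripper_width: 29.1
```

```bash
python3 -m pendant '[{"xyz":[0,-0.007,0],"roll":0,"jaw":1},{"xyz":[0,-0.014,0],"roll":0,"jaw":1},{"xyz":[-0.001,-0.021,0],"roll":0,"jaw":1},{"xyz":[-0.001,-0.028,0],"roll":0,"jaw":1},{"xyz":[-0.001,-0.035,0],"roll":0,"jaw":1},{"xyz":[-0.001,-0.042,0],"roll":0,"jaw":1},{"xyz":[-0.001,-0.049,0],"roll":0,"jaw":1},{"xyz":[-0.001,-0.056,0],"roll":0,"jaw":1}]' 60
python3 -m pendant '[{"xyz":[0,-0.001,0],"roll":0,"jaw":1},{"xyz":[0,-0.002,0],"roll":0,"jaw":1},{"xyz":[0,-0.002,0],"roll":0,"jaw":1},{"xyz":[0,-0.002,0],"roll":0,"jaw":1},{"xyz":[0,-0.002,0],"roll":0,"jaw":1},{"xyz":[0,-0.002,0],"roll":0,"jaw":1},{"xyz":[0,-0.002,0],"roll":0,"jaw":1},{"xyz":[0,-0.002,0],"roll":0,"jaw":1}]' 60
python3 - <<'E'
from h import *
s,im,d=grab("scene"); cv2.imwrite("pics/s3.png",cv2.resize(im[20:220,300:500],None,fx=3,fy=3,interpolation=2))
W=cloud("scene",d); bm=np.array([507.3,193.1]);D=W[...,:2]-bm; a=D@[.9645,-.264]; b=D@[.264,.9645]
for lo,hi in((-90,-35),(-28,28),(35,90)):
    m=(a>lo)&(a<hi)&(np.abs(b)<8)&(W[...,2]<75)&(W[...,2]>50); r=(a>lo)&(a<hi)&(b<-13)&(b>-22)&(W[...,2]<75)&(W[...,2]>50)
    print(m.sum(),np.median(W[m][:,2]),r.sum(),np.median(W[r][:,2]))
E
```

```text
time_s: 14.4
ee_pos: [447.4, 210.7, 114.1]
ee_rot: [179.1, -0.5, 74.9]
force: [0.4, -5.6, 36.8]
gripper_width: 29.0
time_s: 15.4
ee_pos: [445.2, 211.2, 114.1]
ee_rot: [179.2, -0.5, 74.9]
force: [-0.6, -6.0, 37.2]
gripper_width: 29.2
0 nan 42 60.52259502077811
116 60.287968893104846 68 59.894870425552824
119 60.09863245639349 68 60.006487192469194
  return _methods._mean(a, axis=axis, dtype=dtype,
  ret = ret.dtype.type(ret / rcount)
```

View pics/s3.png

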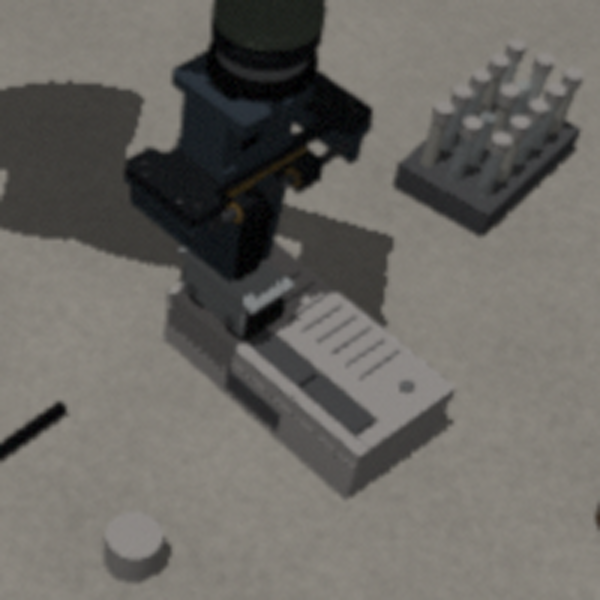

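Both visible pieces are flush: 60.1 and 60.3 against a case top of 60. I'll raise the roller only slightly and slide it back to see the last piece before lifting away.

```bash
python3 -m pendant '[{"xyz":[0,0,-0.008],"roll":0,"jaw":1},{"xyz":[0,0,-0.016],"roll":0,"jaw":1},{"xyz":[0,0,-0.020],"roll":0,"jaw":1},{"xyz":[0,0.020,-0.022],"roll":0,"jaw":1},{"xyz":[0,0.045,-0.022],"roll":0,"jaw":1},{"xyz":[0,0.070,-0.022],"roll":0,"jaw":1},{"xyz":[0,0.090,-0.022],"roll":0,"jaw":1},{"xyz":[0,0.090,-0.022],"roll":0,"jaw":1}]' 60
python3 - <<'E'
from h import *
for n in("scene","wrist"):
    s,im,d=grab(n)
    W=cloud(n,d,s); bm=np.array([507.3,193.1]);D=W[...,:2]-bm; a=D@[.9645,-.264]; b=D@[.264,.9645]
    for lo,hi in((-90,-35),(-28,28),(35,90)):
        m=(a>lo)&(a<hi)&(np.abs(b)<8)&(W[...,2]<72)&(W[...,2]>50); r=(a>lo)&(a<hi)&(np.abs(np.abs(b)-18)<4)&(W[...,2]<72)&(W[...,2]>50)
        if m.any(): print(n,lo,m.sum(),np.median(W[m][:,2]),np.median(W[r][:,2]))
E
```

```text
time_s: 16.45
ee_pos: [527.5, 185.8, 128.3]
ee_rot: [-180.0, 0.0, 74.8]
force: [-0.5, -0.6, -3.3]
gripper_width: 28.9
scene -90 108 60.16437784644563 60.076457416818926
scene -28 4 58.97949416367368 60.16083769931436
scene 35 80 60.215645828167396 59.92140469806253
wrist -90 1516 59.16544738840717 59.2918980691898
wrist -28 360 59.24782406885524 59.227283245816594
```

All three pieces are flush. I'll carry the roller to open counter near (577,-60).

```bash
python3 -m pendant '[{"xyz":[0,0,-0.015],"roll":0,"jaw":1},{"xyz":[-0.010,0.005,-0.030],"roll":0,"jaw":1},{"xyz":[-0.045,0.022,-0.030],"roll":0,"jaw":1},{"xyz":[-0.090,0.043,-0.030],"roll":0,"jaw":1},{"xyz":[-0.135,0.065,-0.030],"roll":0,"jaw":1},{"xyz":[-0.180,0.086,-0.030],"roll":0,"jaw":1},{"xyz":[-0.210,0.101,-0.030],"roll":0,"jaw":1},{"xyz":[-0.225,0.108,-0.030],"roll":0,"jaw":1}]' 60
python3 -m pendant '[{"xyz":[0,0,0.010],"roll":0,"jaw":1},{"xyz":[0,0,0.030],"roll":0,"jaw":1},{"xyz":[0,0,0.050],"roll":0,"jaw":1},{"xyz":[0,0,0.070],"roll":0,"jaw":1},{"xyz":[0,0,0.085],"roll":0,"jaw":1},{"xyz":[0,0,0.090],"roll":0,"jaw":1},{"xyz":[0,0,0.090],"roll":0,"jaw":1},{"xyz":[0,0,0.090],"roll":0,"jaw":1}]' 60
python3 - <<'E'
from h import *
s,im,d=grab("wrist"); W=cloud("wrist",d,s); Z=W[...,2]; ee=s['ee_pos']; print(ee,s['force'])
rows=np.indices(Z.shape)[0]
near=np.hypot(W[...,0]-ee[0],W[...,1]-ee[1])<60
m=(np.abs(Z-ee[2]+7)<8)&near&(rows<225); P=W[m];P=P[np.abs(P[:,2]-np.median(P[:,2]))<4]; print(np.median(P[:,2])-49)
A=np.c_[(P[:,:2]-P[:,:2].mean(0))@np.array([.965,-.262]),np.ones(len(P))];print(np.linalg.lstsq(A,P[:,2],rcond=None)[0])
m=near&(np.abs(Z)<12);print(np.median(Z[m]))
E
```

```text
time_s: 17.55
ee_pos: [571.6, -61.1, 160.3]
ee_rot: [179.9, -0.0, 74.7]
force: [0.2, 0.5, -3.0]
gripper_width: 29.4
time_s: 18.55
ee_pos: [571.9, -59.1, 69.7]
ee_rot: [179.9, -0.0, 74.8]
force: [0.1, -0.3, -3.6]
gripper_width: 29.0
[571.94164756 -59.10950292  69.6989574 ] [ 0.07821818 -0.31038365 -3.55627016]
14.310899652286423
[7.80709266e-03 6.32749694e+01]
-0.728256018052349
```

```bash
python3 -m pendant '[{"xyz":[0,0,0.005],"roll":0,"jaw":1},{"xyz":[0,0,0.010],"roll":0,"jaw":1},{"xyz":[0,0,0.013],"roll":0,"jaw":1},{"xyz":[0,0,0.0145],"roll":0,"jaw":1},{"xyz":[0,0,0.0155],"roll":0,"jaw":1},{"xyz":[0,0,0.0165],"roll":0,"jaw":1},{"xyz":[0,0,0.0165],"roll":0,"jaw":1},{"xyz":[0,0,0.0165],"roll":0,"jaw":1}]' 60
```

```text
time_s: 19.6
ee_pos: [573.2, -59.4, 54.5]
ee_rot: [179.7, -0.0, 74.8]
force: [-0.7, 0.2, 7.7]
gripper_width: 29.1
```

Contact with the counter, with 7.7 N. I'll release gently, then retreat.

```bash
python3 -m pendant '[{"xyz":[0,0,-0.001],"roll":0,"jaw":1},{"xyz":[0,0,-0.001],"roll":0,"jaw":0.55},{"xyz":[0,0,-0.001],"roll":0,"jaw":0.3},{"xyz":[0,0,-0.001],"roll":0,"jaw":0},{"xyz":[0,0,-0.001],"roll":0,"jaw":0},{"xyz":[0,0,-0.001],"roll":0,"jaw":0},{"xyz":[0,0,-0.001],"roll":0,"jaw":0},{"xyz":[0,0,-0.001],"roll":0,"jaw":0}]' 60
python3 -m pendant '[{"xyz":[0,0,0],"roll":0,"jaw":0},{"xyz":[0,0,-0.02],"roll":0,"jaw":0},{"xyz":[0,0,-0.05],"roll":0,"jaw":0},{"xyz":[0,0,-0.08],"roll":0,"jaw":0},{"xyz":[0,0,-0.12],"roll":0,"jaw":0},{"xyz":[0,0,-0.15],"roll":0,"jaw":0},{"xyz":[0,0,-0.15],"roll":0,"jaw":0},{"xyz":[0,0,-0.15],"roll":0,"jaw":0}]' 60
python3 - <<'E'
from h import *
s,im,d=grab("wrist"); W=cloud("wrist",d,s); Z=W[...,2]
near=np.hypot(W[...,0]-573,W[...,1]+59)<60
for a,b in((95,125),(38,56)):
    P=W[near&(Z>a)&(Z<b)]; print(len(P),np.median(P[:,2]),cv2.minAreaRect(P[:,:2].astype(np.float32)))
s,im,d=grab("scene"); cv2.imwrite("pics/s4.png",im)
W=cloud("scene",d); D=W[...,:2]-np.array([507.3,193.1]); a=D@[.9645,-.264]; b=D@[.264,.9645]
for lo,hi in((-90,-35),(-28,28),(35,90)):
    m=(a>lo)&(a<hi)&(np.abs(b)<8)&(W[...,2]<72)&(W[...,2]>50); print(m.sum(),np.median(W[m][:,2]))
E
```

```text
time_s: 20.6
ee_pos: [571.3, -59.1, 53.4]
ee_rot: [180.0, 0.0, 74.8]
force: [0.8, -0.2, -0.6]
gripper_width: 91.1
time_s: 21.6
ee_pos: [570.6, -59.0, 202.3]
ee_rot: [-179.9, 0.0, 74.8]
force: [0.4, -0.1, -0.8]
gripper_width: 91.5
1176 110.1331808012246 ((574.897705078125, -58.88177490234375), (29.47640037536621, 35.54392623901367), 75.51030731201172)
1615 48.14291947079141 ((575.6793823242188, -58.86259460449219), (46.070091247558594, 86.11862182617188), 75.13340759277344)
0 nan
0 nan
70 60.41346351981571
  return _methods._mean(a, axis=axis, dtype=dtype,
  ret = ret.dtype.type(ret / rcount)
```

View pics/s4.png

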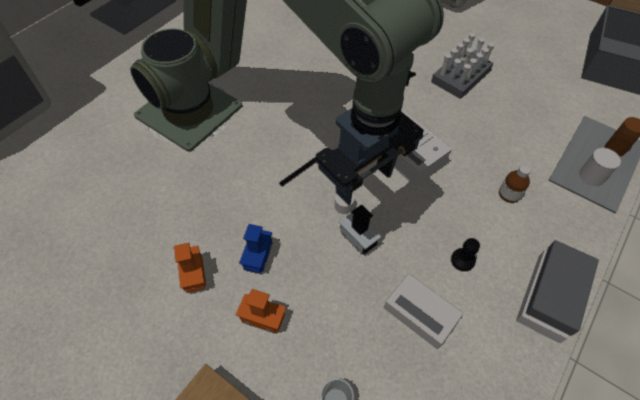

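The roller stands upright and released at about (360,230). Its cap top reads 110 and its frame 48, and the gripper is clear. Handing in.

```bash
python3 -c "
from workcell import env
print(env.job_done())"
```

```text
the job is handed in; nothing more can be done
None
```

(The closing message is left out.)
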